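# Ease a denture flask open with a wedge and hold the gap

### The arm

A 6-joint arm with a two-finger parallel gripper is mounted at the origin on a cart in front of the work surface, level with it; the furniture and walls round the work are solid. World frame = base frame: x ahead of the robot, y to its left, z up, the work surface at z = 0. Lengths are in m, angles in rad, forces in N, time in s.
With the tool pointing down it reaches from about 0.325 to 1 m from the base axis. Payload 5.1 kg.
Tool frame: the origin (TCP) lies at the very end of the fingers, on their centre line; the grasp point (between the pads) lies 19 mm behind it; z points along the fingers, y is the line along which they close (so a half turn about z gives the same grasp; the last joint's range is limited). The gripper opens to 85 mm and grips with 20 to 120 N. Pads are 22 mm wide; open, the fingers measure 114 mm over their backs; the gripper's body (76 mm by 85 mm) begins 54 mm behind the grasp point. The pads swing forward as they close: fully open they stand 13 mm farther back than shut.
Start: joints at [1.084, 0.124, 1.65, -0, 1.367, -0.083], TCP at [0.255, 0.598, 0.231] pointing down, gripper open.
Joint ranges: [-2.61, 2.61], [-1.02, 2.33], [0.03, 2.71], [-1.35, 4.49], [0.32, 2.68], [-2.91, 2.91]. Speed limits (rad/s): [2.57, 2.57, 3.14, 3.14, 3.14, 3.14].

### API

Orientations are given as [roll, pitch, yaw] about the fixed x, y, z axes, in that order (R = Rz(yaw) Ry(pitch) Rx(roll)).
In Python, from cell import env gives the robot as it stands.
- The arm moves only by the tool step_arm, never from a script. Its argument "steps" is a list of rows, each a list of 7 numbers: the shift along the tool's x, y, z in mm, then the turn, a rotation vector about the tool's x, y, z in degrees, then the closure, from 0 (fully open) to 1 (shut). A call has 1 to 20 rows; each row is the pose to reach, as a shift and turn from the pose commanded when the call began, along the tool's axes at that moment; what a row does not reach only later rows make up. A row lasts 1/12 s, in which the tool goes at most 41.7 mm and 7.16 degrees, less where a joint would pass 70% of its speed; a pose out of reach is approached as far as the arm can. A call with a gripper value outside its range is refused whole. The fingers move at their own pace and stop on an object; "force" is the grip in N (left out, the last holds). Time passes only in rows, so rows that repeat a pose let the fingers close. It gives the time, the measured TCP pose, the force, the opening and the grip force at its end, in the units of the state.
- env.sense(): the state, without advancing time (a new reading comes with each control period).
- env.camera(name): name is "side" or "top"; returns a dict with "color" (384x512x3 uint8, blue, green, red), "intrinsics" (3x3 intrinsics, pixels), "distortion" ([k1, k2, p1, p2, k3] as OpenCV has them; the pictures are not rectified), "T" (4x4, takes a point from camera to world coordinates). Camera axes: x right, y down, z forward; pixel columns grow to the right and rows downward; lengths in m; the calibration is good to about 2 mm. A picture is of the moment at which its call begins. There is no depth.
- env.finish_job(): hands the job in; it is judged then, once.
The state is a dict: "clock": time; "joint_positions": joint angles; "joint_vel": joint speeds; "joint_torque": joint torques, N m; "tool_pos": TCP position; "eef_rot": TCP orientation; "force": force on the tool from outside, world axes, zero at the start; "moment": the same for the moment, N m; "finger_gap": finger opening in m; "finger_force": force on a finger pad.
Only numpy, scipy, OpenCV 4.12 (cv2) and the standard library are available. Lean on these libraries where they do the work, as an engineer would, in place of code of your own. Each camera call takes 0.05 s, during which the arm holds its last target. There are 200 camera calls.

### The job

The brass denture flask locked in the bench stand has to be eased open so that its parting joint can be inspected: pick up the wooden wedge, lay its thin end on the flask's front ledge and slide it gently (do not ram it, the denture inside is brittle) into the slot under the upper half, until the upper half has just come off the lower half, leaving a gap of 2 to 5 mm. Let only the wedge raise the upper half, keep the robot itself off it, leave the other things on the bench where they are, and finish while still holding the wedge in place with the gap open.

Things in the scene. Friction and masses are not known exactly. Their poses are not given: they have to be found in the camera images.
- wedge: Loose light-brown hardwood wedge with a steel band at its thick end, 116 long x 22 wide x 24 high (mm), lying flat on the bench; 60 g. Origin: centre of its flat underside; +x points to the thin end, z up. The rear 46 mm (x -58 to -12) is a level block, the place to grip across the 22 mm width; from x -12 the top slopes straight down (slope 0.30) to a 3 mm thick nose at x +58.
- wedge_nose (a point): The tip of the wedge: middle of the lower edge of its thin end. Axes as the wedge.
- wedge_grip (a point): Centre of the wedge's grip block, 35 mm behind the wedge's origin and 12 mm above its underside.
- flask: Fixed grey stand (120 x 132 mm with its side screws, 10 high) with the lower half of the brass flask locked in it (90 x 80 mm in plan, top 40 mm above the bench). Origin: on the bench under the flask's centre; +x is the direction in which the wedge is pushed in (the ledge is on the -x side), z up. Two steel guide pins stand up to 93 mm above the bench.
- ledge (a point): Middle of the front end of the pry ledge, on its top, 40 mm above the bench. The ledge is a flat brass tongue 36 mm wide, 9 mm thick, sticking out 24 mm from the flask's front face; its top is flush with the slot's floor. Axes as the flask.
- lip (a point): Middle of the upper edge of the pry slot's mouth, in the upper half's -x face, 45 mm from the flask's centre, 47 mm above the bench when closed; rises with the upper half. The slot is 34 mm wide, 7 mm high when closed, 38 mm deep. With the wedge flat on the ledge its slope meets this edge when the nose is 13 mm past it, and lifts it 3 mm for each further 10 mm.
- upper_half (a joint): Lift of the flask's upper half (brass, 90 x 80 x 35 mm, top 75 mm above the bench when closed) on its two guide pins, in m: 0 closed, grows upward to 0.03. It weighs 0.5 to 0.65 kg, drags on the pins with 2.5 N, and sinks back when nothing carries it.
- tweezers: Black tweezers, 121 x 17 x 9 mm, lying on the bench (not needed, leave). Origin: centre of the underside.
- bench_brush: Wooden bench brush, 145 x 24 x 26 mm (leave).
- spatula: Plaster spatula with wooden handle, 220 x 26 x 21 mm (leave).
- plaster_hammer: Small hammer with wooden handle, 188 x 64 x 23 mm (leave).
- cast_grey: Plaster cast of a jaw, 49 x 60 x 36 mm (leave).
- pencil: Yellow pencil, 136 x 7 x 7 mm, near the bench's front edge (leave).
Things that resemble listed ones, but are neither listed nor needed, are in the scene too. Of the things shaped like the wedge, the brown one is meant.

How it is judged:
By the outcome, as a careful person would: the job done as asked, in the order asked, and still so for the second after the job is handed in, while the arm keeps its last pose, push and grip.
It also fails if it takes over 45 s, if anything falls off the work surface, if the arm or the gripper's body presses on something with over 40 N, if the wrist force passes 120 N, or if a joint passes its speed limit or range.

## Working session

There is one attempt and no reset: what is moved stays moved. The work goes in short steps, Python scripts to look and compute and a tool call to move; the robot and the scene stay as the last step left them, time stands still between calls to the robot, and variables do not carry over. Pictures are saved under pics/ and viewed, at most 10 in all, crops included, and the job is handed in when it is done.

Besides the shell and the picture viewer there is one more tool, called after "Emit:" as a command line: name --pt "numbers of a row" for each row, then --argument value for the rest. step_arm: Moves the arm, as the interface text tells. Its arguments: {"type":"object","properties":{"steps":{"type":"array","items":{"type":"array","items":{"type":"number"}}},"force":{"type":"number"}},"required":["steps"]}

```bash
mkdir -p pics
python3 - <<'E'
from cell import env
import cv2, numpy as np
for n in("top","side"):
    c=env.camera(n); cv2.imwrite(f"pics/{n}0.png",c["color"]); np.savez(f"{n}0.npz",**{k:c[k] for k in("intrinsics","distortion","T")})
    print(n,c["intrinsics"].tolist(),c["distortion"],np.round(c["T"],3).tolist())
print(env.sense())
E
```

```text
top [[471.9671780471036, 0.0, 247.48543354942117], [0.0, 471.9671780471036, 190.5091649926428], [0.0, 0.0, 1.0]] [0.05318947 0.         0.         0.         0.        ] [[-0.0, -0.993, 0.121, 0.375], [-1.0, 0.001, 0.009, -0.22], [-0.009, -0.121, -0.993, 1.449], [0.0, 0.0, 0.0, 1.0]]
side [[450.0816914205862, 0.0, 252.65943011331953], [0.0, 450.0816914205862, 192.27478548457685], [0.0, 0.0, 1.0]] [-0.09899478  0.          0.          0.          0.        ] [[1.0, -0.01, 0.025, 0.5], [-0.026, -0.613, 0.789, -1.154], [0.007, -0.79, -0.614, 0.819], [0.0, 0.0, 0.0, 1.0]]
{'clock': 0.1, 'joint_positions': array([ 1.08441789e+00,  1.24484142e-01,  1.65153430e+00, -9.84123296e-06,
        1.36749755e+00, -8.26275248e-02]), 'joint_vel': array([-0.00031266, -0.00164845, -0.00407486,  0.00100981, -0.00018703,
       -0.00065147]), 'joint_torque': array([ 6.28365251e-04, -4.24931824e+01, -3.66654325e+01, -6.81342181e-05,
        3.94076269e-03, -5.20302649e-06]), 'tool_pos': array([0.25515386, 0.59722941, 0.23014915]), 'eef_rot': array([-3.13967508e+00, -1.49137970e-04,  2.73784359e+00]), 'force': array([-0.34689486, -0.60016197, -0.6250396 ]), 'moment': array([ 0.04075031, -0.0118444 ,  0.03826245]), 'finger_force': 0.0, 'finger_gap': 0.08535144384406468}
```

View pics/top0.png

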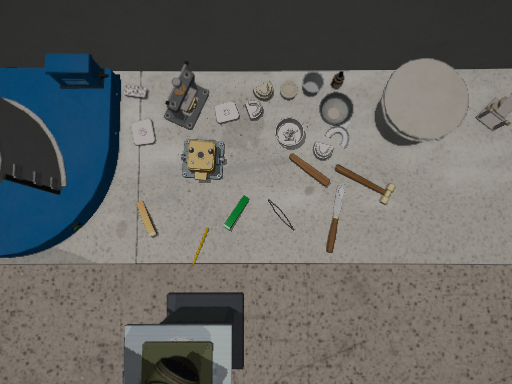

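View pics/side0.png

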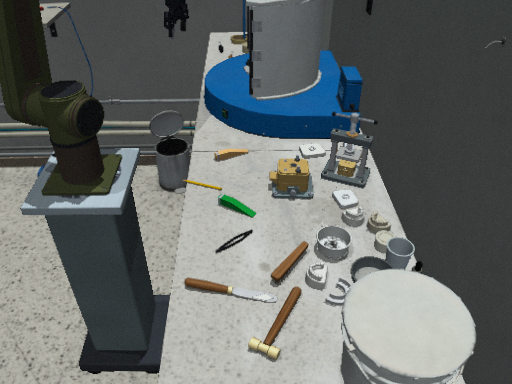

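The top picture shows two wedge-shaped things: the light-brown one at (147,219) and a green one at (237,212). The bench brush at (309,169) is a brown bar, and the yellow pencil is at (201,247). By the description I choose (147,219). The flask is at (203,158), with its ledge at (201,176) facing the robot. I'll check both in one close crop.

Run:
```python
import cv2
t=cv2.imread("pics/top0.png")[130:245,125:245]; s=cv2.imread("pics/side0.png")[135:205,205:325]
cv2.imwrite("pics/topc.png",cv2.resize(t,None,fx=5,fy=5,interpolation=cv2.INTER_CUBIC))
cv2.imwrite("pics/sidec.png",cv2.resize(s,None,fx=6,fy=6,interpolation=cv2.INTER_CUBIC))
```

```text
(no output)
```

View pics/topc.png

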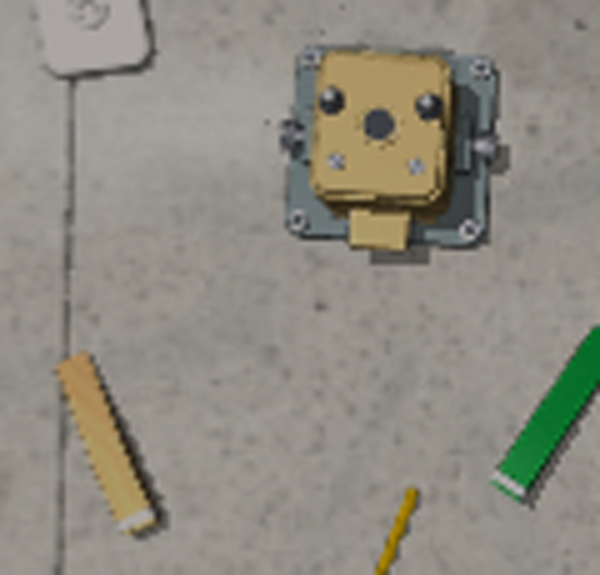

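View pics/sidec.png

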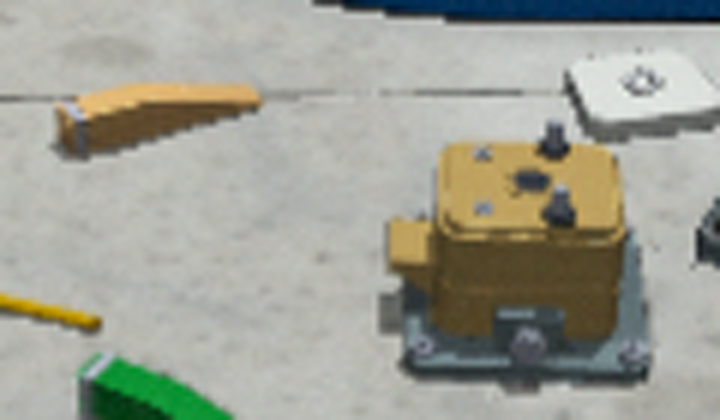

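The brown wedge is clear in topc: thin end at about (72,360), steel band at about (138,520). The flask ledge's front corners are at about (349,247) and (407,250), and the top face spans (312..452, 52..203). Side crop: ledge at (388,222–258). Now I'll fit the poses.

```bash
cat > h.py <<'E'
import numpy as np, cv2
from scipy.optimize import least_squares, minimize
from scipy.spatial.transform import Rotation as R
def load(n):
    d=np.load(n+"0.npz"); return d["intrinsics"],d["distortion"],d["T"]
C={n:load(n) for n in("top","side")}
def proj(n,P):
    K,D,T=C[n]; Ti=np.linalg.inv(T)
    return cv2.projectPoints(np.asarray(P,float).reshape(-1,1,3),cv2.Rodrigues(Ti[:3,:3])[0],Ti[:3,3],K,D)[0][:,0]
def place(p,L):
    c,s=np.cos(p[2]),np.sin(p[2]); L=np.asarray(L,float)
    return np.c_[p[0]+c*L[:,0]-s*L[:,1],p[1]+s*L[:,0]+c*L[:,1],L[:,2]]
W=np.array([(x,y,z) for y in(-11,11) for x,z in((-58,0),(-58,24),(-12,24),(58,3),(58,0))])/1000
E
python3 - <<'E'
from h import *
# flask from clicked points
F=np.array([(-69,18,40),(-69,-18,40),(45,40,75),(45,-40,75),(-45,40,75),(-45,-40,75),(0,0,75)])/1000
tp=(np.array([(349,247),(407,250),(318,52),(452,58),(311,196),(440,205)])+.5)/5-.5+[125,130]
sp=(np.array([(388,222),(389,260),(605,143),(625,230),(440,145),(445,228)])+.5)/6-.5+[205,135]
def res(p): 
    P=place(p,F[:6]); return np.r_[(proj("top",P)-tp).ravel(),(proj("side",P)-sp).ravel()]
r=least_squares(res,[.45,-.1,0],loss="soft_l1"); print("flask",r.x,np.round(r.fun.reshape(-1,2),1).tolist())
fl=r.x
# wedge silhouettes
M={}
for n,box in(("top",(130,195,165,245)),("side",(208,143,255,164))):
    im=cv2.imread(f"pics/{n}0.png"); hsv=cv2.cvtColor(im,cv2.COLOR_BGR2HSV)
    m=np.zeros(im.shape[:2],np.uint8); x0,y0,x1,y1=box
    m[y0:y1,x0:x1]=cv2.inRange(hsv,(5,90,60),(28,255,255))[y0:y1,x0:x1]
    M[n]=m>0; print(n,M[n].sum(), np.argwhere(M[n]).min(0),np.argwhere(M[n]).max(0))
Wb=W.copy(); Wb[:,0]=np.maximum(Wb[:,0],-.050) # band is grey
def cost(p):
    s=0
    for n in M:
        q=cv2.convexHull(proj(n,place(p,Wb)).astype(np.float32))[:,0]
        big=np.zeros((384,512),np.uint8)
        # supersampled coverage on crop
        off=np.array([120,190]) if n=="top" else np.array([200,135]); k=8
        a=np.zeros((64*k,64*k),np.uint8)
        cv2.fillConvexPoly(a,np.round(((q-off+.5)*k)*16).astype(int),1,shift=4)
        cov=a.reshape(64,k,64,k).mean((1,3)); m=M[n][off[1]:off[1]+64,off[0]:off[0]+64]
        s+=np.abs(cov-m).sum()
    return s
best=None
for b in(5,8,12):
    Wb=W.copy(); Wb[:,0]=np.maximum(Wb[:,0],-.058+b/1000)
    r=minimize(cost,[.28,0.05,.35],method="Nelder-Mead",options=dict(initial_simplex=[[.28,.05,.35],[.3,.05,.35],[.28,.07,.35],[.28,.05,.5]],xatol=1e-4,fatol=.01))
    print("wedge",b,r.x,r.fun)
E
```

```text
flask [ 0.6500519  -0.06863595 -0.04936627] [[0.2, 0.0], [0.5, -0.0], [-0.0, -1.0], [0.0, -0.9], [-0.6, 0.1], [0.7, -0.4], [-0.6, -0.7], [-0.7, 0.0], [1.5, -0.5], [0.2, 0.4], [-1.0, -1.5], [-1.3, 0.1]]
top 239 [201 136] [236 156]
side 217 [149 215] [159 247]
wedge 5 [0.28 0.05 0.35] 456.0
wedge 8 [0.28 0.05 0.35] 456.0
wedge 12 [0.28 0.05 0.35] 456.0
```

Run:
```python
from h import *
M={}
for n,(x0,y0,x1,y1) in(("top",(130,195,165,245)),("side",(208,143,255,164))):
    hsv=cv2.cvtColor(cv2.imread(f"pics/{n}0.png"),cv2.COLOR_BGR2HSV)
    m=np.zeros((384,512),bool); m[y0:y1,x0:x1]=cv2.inRange(hsv,(5,90,60),(28,255,255))[y0:y1,x0:x1]>0; M[n]=m
def cost(p,Wb,ns=("top","side"),k=8):
    s=0
    for n in ns:
        off=np.array([120,190]) if n=="top" else np.array([200,125])
        q=cv2.convexHull(proj(n,place(p,Wb)).astype(np.float32))[:,0]
        a=np.zeros((64*k,64*k),np.uint8)
        cv2.fillConvexPoly(a,np.round((q-off+.5)*k*16).astype(int),1,shift=4)
        s+=np.abs(a.reshape(64,k,64,k).mean((1,3))-M[n][off[1]:off[1]+64,off[0]:off[0]+64]).sum()
    return s
x0=np.array([.49,.075,.35])
for b in(5,9):
  for ns in(("top","side"),("top",),("side",)):
    Wb=W.copy(); Wb[:,0]=np.maximum(Wb[:,0],-.058+b/1000)
    r=minimize(cost,x0,args=(Wb,ns),method="Nelder-Mead",options=dict(initial_simplex=[x0,x0+[.02,0,0],x0+[0,.02,0],x0+[0,0,.15]]))
    print(b,ns,r.x.round(4),round(r.fun,1),"grip",place(r.x,[(-.035,0,.012)]).round(4))
```

```text
5 ('top', 'side') [0.4646 0.1029 0.4441] 130.1 grip [[0.433  0.0879 0.012 ]]
5 ('top',) [0.4722 0.1071 0.4324] 77.5 grip [[0.4404 0.0925 0.012 ]]
5 ('side',) [0.4645 0.1026 0.4821] 48.2 grip [[0.4335 0.0864 0.012 ]]
9 ('top', 'side') [0.4666 0.104  0.4564] 123.8 grip [[0.4352 0.0886 0.012 ]]
9 ('top',) [0.4682 0.1047 0.4446] 65.8 grip [[0.4366 0.0897 0.012 ]]
9 ('side',) [0.4622 0.102  0.4796] 49.3 grip [[0.4311 0.0858 0.012 ]]
```

Run:
```python
from h import *
fl=[.6500,-.0686,-.0494]; w=[.4682,.1047,.4446]
B=lambda x0,x1,y,z:[(x0,-y,z),(x0,y,z),(x1,y,z),(x1,-y,z)]
out=[]
for n,(x0,y0,x1,y1) in(("top",(125,130,245,245)),("side",(205,130,325,205))):
    k=5; im=cv2.resize(cv2.imread(f"pics/{n}0.png")[y0:y1,x0:x1],None,fx=k,fy=k,interpolation=cv2.INTER_NEAREST)
    d=lambda P,c:cv2.polylines(im,[np.round((proj(n,P)-[x0,y0]+.5)*k).astype(int)],True,c,1)
    d(place(w,W[:5]),(255,0,0)); d(place(w,W[5:]),(0,0,255))
    for b in(B(-45,45,40,75),B(-69,-45,18,40),B(-60,60,66,10)): d(place(fl,np.array(b)/1000),(255,0,255))
    out.append(im)
cv2.imwrite("pics/ov.png",cv2.resize(np.vstack(out),None,fx=.63,fy=.63,interpolation=cv2.INTER_AREA))
```

```text
(no output)
```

View pics/ov.png

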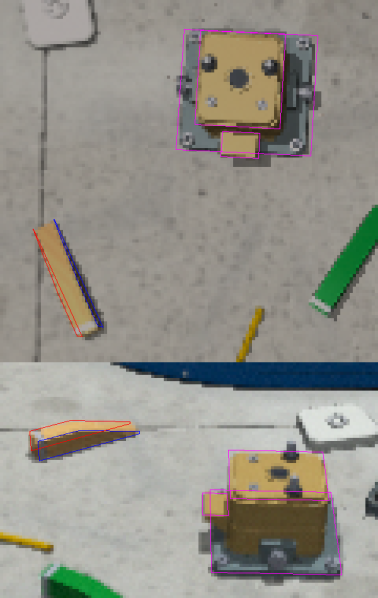

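The overlay fits: the wedge outline is within about 3 mm in both views, and the flask, ledge and stand outlines match. So the wedge is at (.466,.104) with yaw .45, and the flask at (.650,-.069) with yaw -.049. I'll write a helper that converts targets to tool-frame shifts.

```bash
cat > go.py <<'E'
import sys,json; from h import *; from cell import env
def cmd(*targets):
    s=env.sense(); R0=R.from_euler("xyz",s["eef_rot"])
    print("t",round(s["clock"],2),"pos",s["tool_pos"].round(4),"rpy",s["eef_rot"].round(4),"F",s["force"].round(1),"gap",round(s["finger_gap"],4),round(s["finger_force"],1))
    for x,y,z,yaw in targets:
        d=R0.inv().apply(np.array([x,y,z])-s["tool_pos"])*1000
        rv=(R0.inv()*R.from_euler("xyz",[np.pi,0,yaw])).as_rotvec(degrees=True); print(d.round(1),rv.round(2))
if __name__=="__main__": cmd(*json.loads(sys.argv[1]))
E
python3 go.py "[[0.33,0.17,0.2,1.3],[0.4352,0.0886,0.12,0.45]]"
```

```text
t 0.1 pos [0.2552 0.5972 0.2301] rpy [-3.1397e+00 -1.0000e-04  2.7378e+00] F [-0.3 -0.6 -0.6] gap 0.0854 0.0
[-236.7 -363.4   30.8] [-1.000e-01  7.000e-02  8.238e+01]
[-365.4 -396.8  110.9] [-7.0000e-02  1.2000e-01  1.3108e+02]
```

Emit:
step_arm --pt "-237 -363 31 0 0 82.4 0.3" --pt "-237 -363 31 0 0 82.4 0.3" --pt "-237 -363 31 0 0 82.4 0.3" --pt "-237 -363 31 0 0 82.4 0.3" --pt "-237 -363 31 0 0 82.4 0.3" --pt "-237 -363 31 0 0 82.4 0.3" --pt "-237 -363 31 0 0 82.4 0.3" --pt "-237 -363 31 0 0 82.4 0.3" --pt "-237 -363 31 0 0 82.4 0.3" --pt "-237 -363 31 0 0 82.4 0.3" --pt "-237 -363 31 0 0 82.4 0.3" --pt "-365 -397 111 0 0 131 0.3" --pt "-365 -397 111 0 0 131 0.3" --pt "-365 -397 111 0 0 131 0.3" --pt "-365 -397 111 0 0 131 0.3" --pt "-365 -397 111 0 0 131 0.3" --pt "-365 -397 111 0 0 131 0.3" --pt "-365 -397 111 0 0 131 0.3" --pt "-365 -397 111 0 0 131 0.3" --pt "-365 -397 111 0 0 131 0.3"

```text
clock: 1.77
tool_pos: [0.4347, 0.089, 0.1198]
eef_rot: [-3.141, 0.001, 0.451]
force: [0.1, 0.1, 0.7]
finger_gap: 0.0597
finger_force: 0.0
```

```bash
python3 go.py "[[0.4352,0.0886,0.12,0.45],[0.4352,0.0886,0.004,0.45]]"
python3 - <<'E'
from cell import env
import cv2,numpy as np
a=env.camera("top")["color"][165:250,115:205]; b=env.camera("side")["color"][90:175,190:280]
cv2.imwrite("pics/near.png",cv2.resize(np.hstack([a,b]),None,fx=4.4,fy=4.4,interpolation=cv2.INTER_CUBIC))
E
```

```text
t 1.77 pos [0.4347 0.089  0.1198] rpy [-3.1412e+00  1.1000e-03  4.5060e-01] F [0.1 0.1 0.7] gap 0.0597 0.0
[ 0.2  0.6 -0.2] [-0.02  0.06  0.03]
[  0.4   0.7 115.8] [-0.02  0.06  0.03]
```

View pics/near.png

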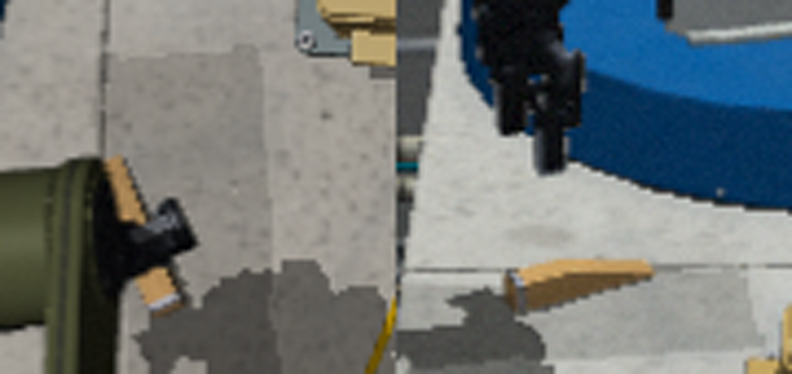

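The open fingers straddle the wedge's grip block: top view at (150,235), side view above the rear block at (520,290). Descending.

Emit:
step_arm --pt "0 1 40 0 0 0 0.3" --pt "0 1 75 0 0 0 0.3" --pt "0 1 95 0 0 0 0.3" --pt "0 1 108 0 0 0 0.3" --pt "0 1 115 0 0 0 0.3" --pt "0 1 115 0 0 0 0.3" --pt "0 1 115 0 0 0 0.75" --pt "0 1 115 0 0 0 0.85" --pt "0 1 115 0 0 0 0.9" --pt "0 1 115 0 0 0 0.9" --pt "0 1 115 0 0 0 0.9" --pt "0 1 115 0 0 0 0.9" --force 60

```text
clock: 2.87
tool_pos: [0.437, 0.0884, 0.007]
eef_rot: [3.14, -0.003, 0.451]
force: [0.5, 0.3, 6.3]
finger_gap: 0.0207
finger_force: 61.2
```

Emit:
step_arm --pt "0 0 -8 0 0 0 0.9" --pt "0 0 -30 0 0 0 0.9" --pt "0 0 -65 0 0 0 0.9" --pt "0 0 -90 0 0 0 0.9" --pt "0 0 -90 0 0 0 0.9"

```text
clock: 3.28
tool_pos: [0.4395, 0.0887, 0.1017]
eef_rot: [3.138, -0.01, 0.452]
force: [0.6, 0.7, 0.1]
finger_gap: 0.0205
finger_force: 60.4
```

```bash
python3 go.py "[[0.4752,-0.0600,0.095,-0.0494]]"
```

```text
t 3.28 pos [0.4395 0.0887 0.1017] rpy [ 3.1375 -0.0104  0.4516] F [0.6 0.7 0.1] gap 0.0205 60.4
[-32.8 149.3   7. ] [ 0.08 -0.64 28.7 ]
```

Emit:
step_arm --pt "-10 40 6 0 0 7 0.9" --pt "-20 80 6 0 0 14 0.9" --pt "-28 115 6 0 0 21 0.9" --pt "-33 140 6 0 0 27 0.9" --pt "-33 149 6 0 0 28.7 0.9" --pt "-33 149 6 0 0 28.7 0.9" --pt "-33 149 6 0 0 28.7 0.9" --pt "-33 149 6 0 0 28.7 0.9"

```text
clock: 3.95
tool_pos: [0.4701, -0.059, 0.0887]
eef_rot: [-3.141, 0.001, -0.047]
force: [-0.4, -0.3, -0.5]
finger_gap: 0.0208
finger_force: 60.4
```

```bash
python3 go.py "[[0.4752,-0.0600,0.095,-0.0494],[0.502,-0.0613,0.057,-0.0494]]"
python3 - <<'E'
from cell import env
import cv2,numpy as np
a=env.camera("top")["color"][125:225,140:230]; b=env.camera("side")["color"][100:200,205:315]
cv2.imwrite("pics/near2.png",cv2.resize(np.hstack([a,b]),None,fx=4,fy=4,interpolation=cv2.INTER_CUBIC))
E
```

```text
t 3.95 pos [ 0.4701 -0.059   0.0887] rpy [-3.1409e+00  1.3000e-03 -4.7200e-02] F [-0.4 -0.3 -0.5] gap 0.0208 60.4
[ 5.1  0.8 -6.3] [-0.04  0.08  0.13]
[32.   0.8 31.7] [-0.04  0.08  0.13]
```

View pics/near2.png

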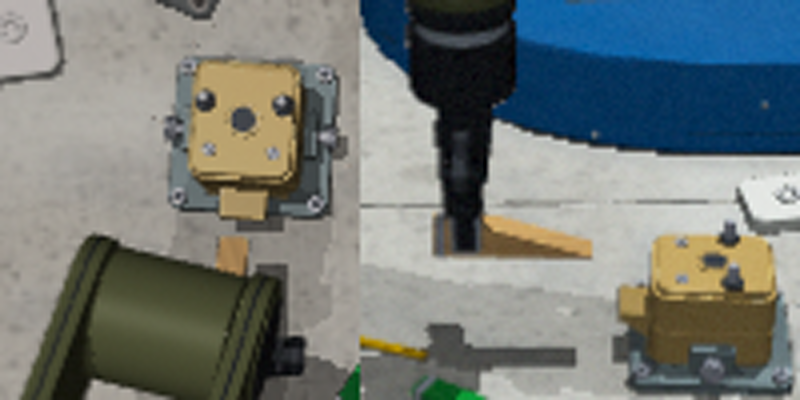

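The side view shows the wedge held level, nose at (592,250) and fingers at the block's centre (465,235). In the top view the nose at (232,250) looks slightly left of the ledge centre (243,205). I'll check that numerically.

Run:
```python
from h import *; from cell import env
im=env.camera("top")["color"].astype(int); s=env.sense()
for r in(172,174,176,178,184,186,188): print(r,(im[r,190:212,2]-im[r,190:212,0]).tolist())
x,y,z=s["tool_pos"]; w=[x+.035*np.cos(s["eef_rot"][2]),y+.035*np.sin(s["eef_rot"][2]),s["eef_rot"][2]]
L=np.array([(.058,.011,.003),(.058,-.011,.003),(.03,.011,.0114),(.03,-.011,.0114)]); P=place(w,L); P[:,2]+=z-.007
print("nose pred",proj("top",P).round(1).tolist())
fl=[.6500,-.0686,-.0494]; print("ledge pred",proj("top",place(fl,[(-.069,.018,.04),(-.069,-.018,.04),(-.05,.018,.04),(-.05,-.018,.04)])).round(1).tolist())
```

```text
172 [-9, 15, 33, 28, 30, 54, 69, 68, 68, 40, 40, 39, 40, 42, 41, 39, 44, 26, 26, 27, 30, 27]
174 [-11, -12, -12, -12, -6, 69, 69, 69, 68, 71, 69, 68, 70, 70, 69, 70, 54, 10, 12, 14, 27, 27]
176 [-11, -12, -13, -11, 0, 64, 70, 69, 69, 68, 69, 68, 70, 69, 69, 68, 50, -6, -5, -6, -12, -11]
178 [9, 10, 10, 10, 21, 61, 70, 69, 70, 69, 70, 67, 70, 68, 69, 68, 24, -3, -5, -3, -7, -8]
184 [12, 12, 12, 12, 17, 84, 83, 61, 63, 62, 62, 57, 10, 11, 11, 11, 11, 11, 11, 11, 11, 11]
186 [12, 12, 10, 12, 37, 83, 85, 82, 78, 83, 82, 82, 17, 10, 11, 13, 12, 13, 12, 12, 11, 10]
188 [11, 11, 12, 13, 59, 81, 84, 85, 80, 78, 81, 58, 12, 11, 11, 11, 13, 12, 11, 11, 11, 11]
nose pred [[194.4, 182.9], [201.9, 183.3], [193.5, 192.1], [201.1, 192.5]]
ledge pred [[194.6, 179.0], [206.5, 179.6], [195.0, 172.8], [206.9, 173.4]]
```

The predictions match the picture, but the ledge centre is about 1.2 mm further +y than fitted. I'll correct for that and move the nose over the ledge, 10 mm above it.

Emit:
step_arm --pt "8 0 8 0 0 0 0.9" --pt "18 0 18 0 0 0 0.9" --pt "26 0 26 0 0 0 0.9" --pt "31 0 31 0 0 0 0.9" --pt "32 -0.4 32 0 0 0 0.9" --pt "32 -0.4 32 0 0 0 0.9" --pt "32 -0.4 32 0 0 0 0.9" --pt "32 -0.4 32 0 0 0 0.9"

```text
clock: 4.77
tool_pos: [0.5028, -0.0612, 0.0578]
eef_rot: [3.141, -0.001, -0.049]
force: [-0.4, -0.7, -1.1]
finger_gap: 0.0203
finger_force: 60.4
```

```bash
python3 go.py "[[0.502,-0.0601,0.047,-0.0494]]"
python3 - <<'E'
from cell import env
import cv2,numpy as np
b=env.camera("side")["color"][130:190,220:320]
cv2.imwrite("pics/near3.png",cv2.resize(b,None,fx=7,fy=7,interpolation=cv2.INTER_CUBIC))
E
```

```text
t 4.77 pos [ 0.5028 -0.0612  0.0578] rpy [ 3.1414e+00 -6.0000e-04 -4.9200e-02] F [-0.4 -0.7 -1.1] gap 0.0203 60.4
[-0.9 -1.1 10.8] [ 0.01 -0.04  0.01]
```

View pics/near3.png

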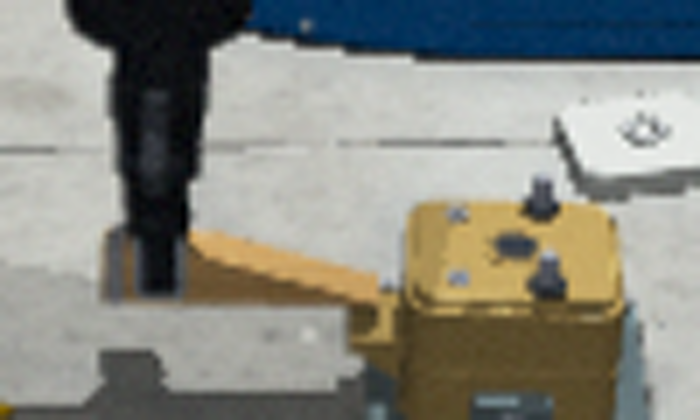

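The nose at (380,290) is over the ledge, whose front edge is at (347,325), with a shadow gap beneath and short of the upper half's face at (405,270). Lowering gently.

Emit:
step_arm --pt "-1 -1 3 0 0 0 0.9" --pt "-1 -1 6 0 0 0 0.9" --pt "-1 -1 8 0 0 0 0.9" --pt "-1 -1 9 0 0 0 0.9" --pt "-1 -1 9 0 0 0 0.9" --pt "-1 -1 9 0 0 0 0.9"

```text
clock: 5.32
tool_pos: [0.5018, -0.0603, 0.0482]
eef_rot: [-3.142, 0.0, -0.05]
force: [-0.4, -0.1, 0.4]
finger_gap: 0.0206
finger_force: 60.4
```

Emit:
step_arm --pt "0 0 0.5 0 0 0 0.9" --pt "0 0 1 0 0 0 0.9" --pt "0 0 1 0 0 0 0.9" --pt "0 0 1 0 0 0 0.9"

```text
clock: 5.65
tool_pos: [0.5019, -0.0603, 0.0474]
eef_rot: [3.142, -0.0, -0.05]
force: [0.6, 0.3, -1.6]
finger_gap: 0.0208
finger_force: 60.4
```

Emit:
step_arm --pt "0 0 0.5 0 0 0 0.9" --pt "0 0 1 0 0 0 0.9" --pt "0 0 1 0 0 0 0.9" --pt "0 0 1 0 0 0 0.9"

```text
clock: 5.98
tool_pos: [0.5019, -0.0603, 0.0467]
eef_rot: [3.142, -0.0, -0.049]
force: [-2.0, -0.4, 2.8]
finger_gap: 0.0206
finger_force: 60.8
```

Emit:
step_arm --pt "0 0 0.5 0 0 0 0.9" --pt "0 0 1 0 0 0 0.9" --pt "0 0 1 0 0 0 0.9" --pt "0 0 1 0 0 0 0.9"

```text
clock: 6.32
tool_pos: [0.502, -0.0603, 0.046]
eef_rot: [3.141, -0.0, -0.049]
force: [-5.1, 0.8, 8.3]
finger_gap: 0.0206
finger_force: 61.3
```

Emit:
step_arm --pt "0 0 -0.5 0 0 0 0.9" --pt "1 0 -0.5 0 0 0 0.9" --pt "2 0 -0.5 0 0 0 0.9" --pt "3 0 -0.5 0 0 0 0.9" --pt "4 0 -0.5 0 0 0 0.9" --pt "5 0 -0.5 0 0 0 0.9" --pt "6 0 -0.5 0 0 0 0.9" --pt "7 0 -0.5 0 0 0 0.9" --pt "8 0 -0.5 0 0 0 0.9" --pt "9 0 -0.5 0 0 0 0.9" --pt "10 0 -0.5 0 0 0 0.9" --pt "11 0 -0.5 0 0 0 0.9" --pt "12 0 -0.5 0 0 0 0.9"

```text
clock: 7.4
tool_pos: [0.514, -0.061, 0.0463]
eef_rot: [3.141, 0.0, -0.049]
force: [-5.2, -0.2, 6.5]
finger_gap: 0.0208
finger_force: 61.3
```

Emit:
step_arm --pt "1 0 0 0 0 0 0.9" --pt "2 0 0 0 0 0 0.9" --pt "3 0 0 0 0 0 0.9" --pt "4 0 0 0 0 0 0.9" --pt "4 0 0 0 0 0 0.9"

```text
clock: 7.82
tool_pos: [0.5182, -0.0612, 0.0464]
eef_rot: [3.141, -0.0, -0.049]
force: [-3.6, 0.1, 6.5]
finger_gap: 0.0203
finger_force: 61.2
```

Emit:
step_arm --pt "1 0 0 0 0 0 0.9" --pt "2 0 0 0 0 0 0.9" --pt "3 0 0 0 0 0 0.9" --pt "4 0 0 0 0 0 0.9" --pt "5 0 0 0 0 0 0.9" --pt "5 0 0 0 0 0 0.9"

```text
clock: 8.32
tool_pos: [0.5232, -0.0614, 0.0465]
eef_rot: [3.141, -0.0, -0.049]
force: [-4.1, -0.4, 6.6]
finger_gap: 0.0205
finger_force: 61.3
```

Emit:
step_arm --pt "0.7 0 0 0 0 0 0.9" --pt "1.4 0 0 0 0 0 0.9" --pt "2 0 0 0 0 0 0.9" --pt "2 0 0 0 0 0 0.9"

```text
clock: 8.65
tool_pos: [0.5251, -0.0615, 0.0465]
eef_rot: [3.141, 0.0, -0.049]
force: [-4.4, 0.0, 7.5]
finger_gap: 0.0206
finger_force: 61.3
```

Emit:
step_arm --pt "0.7 0 0 0 0 0 0.9" --pt "1.4 0 0 0 0 0 0.9" --pt "2 0 0 0 0 0 0.9" --pt "2 0 0 0 0 0 0.9"

```text
clock: 8.98
tool_pos: [0.527, -0.0616, 0.0465]
eef_rot: [3.141, 0.0, -0.049]
force: [-5.0, 0.8, 7.2]
finger_gap: 0.0205
finger_force: 61.4
```

Emit:
step_arm --pt "0.7 0 0 0 0 0 0.9" --pt "1.4 0 0 0 0 0 0.9" --pt "2 0 0 0 0 0 0.9" --pt "2 0 0 0 0 0 0.9"

```text
clock: 9.32
tool_pos: [0.5276, -0.0616, 0.0464]
eef_rot: [3.142, 0.004, -0.049]
force: [-10.6, 0.8, 13.2]
finger_gap: 0.0206
finger_force: 62.0
```

The slope met the lip at tool x ≈ .527. I'll continue in small pushes.

Emit:
step_arm --pt "0.7 0 0 0 0 0 0.9" --pt "1.4 0 0 0 0 0 0.9" --pt "2 0 0 0 0 0 0.9" --pt "2 0 0 0 0 0 0.9"

```text
clock: 9.65
tool_pos: [0.5279, -0.0616, 0.0464]
eef_rot: [-3.142, 0.009, -0.049]
force: [-17.9, 0.5, 18.2]
finger_gap: 0.0208
finger_force: 62.7
```

Emit:
step_arm --pt "0.7 0 0 0 0 0 0.9" --pt "1.4 0 0 0 0 0 0.9" --pt "2 0 0 0 0 0 0.9" --pt "2 0 0 0 0 0 0.9"

```text
clock: 9.98
tool_pos: [0.5281, -0.0615, 0.0457]
eef_rot: [-3.141, 0.013, -0.049]
force: [-21.0, 0.4, 19.9]
finger_gap: 0.0207
finger_force: 63.4
```

Emit:
step_arm --pt "0.7 0 0 0 0 0 0.9" --pt "1.4 0 0 0 0 0 0.9" --pt "2 0 0 0 0 0 0.9" --pt "2 0 0 0 0 0 0.9"

```text
clock: 10.32
tool_pos: [0.5284, -0.0615, 0.0451]
eef_rot: [-3.141, 0.018, -0.049]
force: [-26.9, 0.3, 22.0]
finger_gap: 0.0204
finger_force: 63.9
```

It's sticking: I'm pressing down with about 22 N, and that friction holds the wedge. I'll back off x slightly, take off the downward push, then push on.

Emit:
step_arm --pt "-2 0 0 0 0 0 0.9" --pt "-4 0 -0.7 0 0 0 0.9" --pt "-4 0 -1.4 0 0 0 0.9" --pt "-4 0 -2 0 0 0 0.9" --pt "-4 0 -2 0 0 0 0.9" --force 90

```text
clock: 10.73
tool_pos: [0.5286, -0.0615, 0.0461]
eef_rot: [-3.141, 0.006, -0.049]
force: [-7.0, -0.2, 0.4]
finger_gap: 0.0198
finger_force: 88.2
```

```bash
cat > lift.py <<'E'
from h import *; from cell import env
s=env.sense(); im=env.camera("side")["color"]; g=cv2.cvtColor(im,cv2.COLOR_BGR2GRAY).astype(np.float32); r=cv2.cvtColor(cv2.imread("pics/side0.png"),cv2.COLOR_BGR2GRAY).astype(np.float32)
fl=[.65,-.0674,-.0494]
d=proj("side",place(fl,[(0,0,.079)]))-proj("side",place(fl,[(0,0,.075)])); print("px per 4mm",d.round(2))
# near/right part of the top face edge; patch avoiding pins
for nm,(x0,y0,x1,y1) in dict(front=(278,168,308,181),body=(281,172,305,184),screw=(275,152,290,180),base=(276,186,312,198)).items():
    # sub-pixel vertical shift by brute force
    best=[]
    for dy in np.arange(-3,3.01,.05):
        w=cv2.warpAffine(r,np.float32([[1,0,0],[0,1,dy]]),(512,384),flags=cv2.INTER_LINEAR)
        best.append((np.abs(w-g)[y0:y1,x0:x1].mean(),dy))
    b=min(best); print(nm,"dy",round(b[1],2),"err",round(b[0],2),"err0",round(np.abs(r-g)[y0:y1,x0:x1].mean(),2))
print(s["clock"],s["tool_pos"].round(4),s["eef_rot"].round(3),s["force"].round(1),s["moment"].round(2))
cv2.imwrite("pics/last.png",cv2.resize(im[130:200,220:320],None,fx=7,fy=7,interpolation=cv2.INTER_CUBIC))
E
python3 lift.py
```

```text
px per 4mm [[ 0.08 -1.13]]
front dy 0.05 err 8.45 err0 8.61
body dy 0.1 err 6.99 err0 7.2
screw dy -0.15 err 12.07 err0 12.26
base dy 0.1 err 6.41 err0 6.73
10.7333 [ 0.5286 -0.0615  0.0461] [-3.141  0.006 -0.049] [-7.  -0.2  0.4] [-0.12  1.17 -0.05]
```

```bash
python3 - <<'E'
from cell import env; import cv2
cv2.imwrite("pics/ref.png",env.camera("side")["color"])
E
sed -i 's#pics/side0.png"),cv2#pics/ref.png"),cv2#' lift.py
```

Emit:
step_arm --pt "0.7 0 0 0 0 0 0.9" --pt "1.4 0 0 0 0 0 0.9" --pt "2 0 0 0 0 0 0.9" --pt "2 0 0 0 0 0 0.9"

```text
clock: 11.17
tool_pos: [0.5288, -0.0614, 0.046]
eef_rot: [-3.141, 0.011, -0.049]
force: [-14.3, -0.4, 5.4]
finger_gap: 0.0195
finger_force: 89.0
```

Emit:
step_arm --pt "0.7 0 -0.3 0 0 0 0.9" --pt "1.4 0 -0.6 0 0 0 0.9" --pt "2 0 -0.6 0 0 0 0.9" --pt "2 0 -0.6 0 0 0 0.9"

```text
clock: 11.5
tool_pos: [0.5292, -0.0614, 0.0462]
eef_rot: [-3.141, 0.015, -0.049]
force: [-18.8, 0.2, 9.3]
finger_gap: 0.0199
finger_force: 89.3
```

Emit:
step_arm --pt "0.5 0 -0.5 0 0 0 0.9" --pt "1 0 -1 0 0 0 0.9" --pt "1.5 0 -1.3 0 0 0 0.9" --pt "1.5 0 -1.3 0 0 0 0.9"

```text
clock: 11.83
tool_pos: [0.5298, -0.0613, 0.0465]
eef_rot: [-3.141, 0.017, -0.049]
force: [-18.8, 0.3, 4.7]
finger_gap: 0.0198
finger_force: 89.0
```

Emit:
step_arm --pt "0.5 0 -0.3 0 0 0 0.9" --pt "1 0 -0.6 0 0 0 0.9" --pt "1.5 0 -0.8 0 0 0 0.9" --pt "1.5 0 -0.8 0 0 0 0.9"

```text
clock: 12.17
tool_pos: [0.5306, -0.0612, 0.0467]
eef_rot: [-3.14, 0.019, -0.049]
force: [-18.5, -0.5, 3.4]
finger_gap: 0.0198
finger_force: 88.9
```

Emit:
step_arm --pt "0.7 0 -0.2 0 0.3 0 0.9" --pt "1.4 0 -0.3 0 0.6 0 0.9" --pt "2 0 -0.4 0 0.6 0 0.9" --pt "2 0 -0.4 0 0.6 0 0.9"

```text
clock: 12.5
tool_pos: [0.5325, -0.0611, 0.0465]
eef_rot: [-3.14, 0.008, -0.049]
force: [-16.4, -0.9, 0.5]
finger_gap: 0.0199
finger_force: 88.4
```

```bash
python3 lift.py
```

```text
px per 4mm [[ 0.08 -1.13]]
front dy -0.15 err 7.89 err0 8.44
body dy -0.2 err 7.58 err0 8.06
screw dy -0.25 err 4.04 err0 4.69
base dy -0.0 err 2.59 err0 2.59
12.5 [ 0.5325 -0.0611  0.0465] [-3.14   0.008 -0.049] [-16.4  -0.9   0.5] [ 0.06  3.03 -0.04]
```

The upper half has begun to rise, by about 0.8 mm, at a steady 16 N. Continuing.

Emit:
step_arm --pt "0.7 0 0 0 0.2 0 0.9" --pt "1.4 0 0 0 0.3 0 0.9" --pt "2 0 0 0 0.3 0 0.9" --pt "2.5 0 0 0 0.3 0 0.9" --pt "2.5 0 0 0 0.3 0 0.9"

```text
clock: 12.97
tool_pos: [0.5349, -0.0611, 0.0463]
eef_rot: [-3.14, 0.003, -0.049]
force: [-16.6, -0.2, 0.2]
finger_gap: 0.0198
finger_force: 88.3
```

Emit:
step_arm --pt "0.7 0 0 0 0 0 0.9" --pt "1.4 0 0 0 0 0 0.9" --pt "2 0 0 0 0 0 0.9" --pt "2.5 0 0 0 0 0 0.9" --pt "2.5 0 0 0 0 0 0.9"

```text
clock: 13.38
tool_pos: [0.5375, -0.0611, 0.0463]
eef_rot: [-3.14, 0.003, -0.049]
force: [-15.3, 1.1, -1.1]
finger_gap: 0.0196
finger_force: 88.2
```

```bash
python3 lift.py
```

```text
px per 4mm [[ 0.08 -1.13]]
front dy -0.75 err 9.81 err0 14.51
body dy -2.95 err 7.28 err0 13.74
screw dy -0.75 err 6.36 err0 8.91
base dy -0.0 err 3.47 err0 3.47
13.3833 [ 0.5375 -0.0611  0.0463] [-3.14e+00  3.00e-03 -4.90e-02] [-15.3   1.1  -1.1] [0.13 2.92 0.01]
```

Emit:
step_arm --pt "0.7 0 0 0 0 0 0.9" --pt "1.4 0 0 0 0 0 0.9" --pt "2 0 0 0 0 0 0.9" --pt "2.5 0 0 0 0 0 0.9" --pt "2.5 0 0 0 0 0 0.9" --pt "2.5 0 0 0 0 0 0.9" --pt "2.5 0 0 0 0 0 0.9"

```text
clock: 14.02
tool_pos: [0.54, -0.0613, 0.0464]
eef_rot: [-3.14, 0.003, -0.049]
force: [-15.8, 0.4, -0.7]
finger_gap: 0.0196
finger_force: 88.2
```

```bash
python3 lift.py
```

```text
px per 4mm [[ 0.08 -1.13]]
front dy -1.0 err 5.86 err0 14.91
body dy -1.0 err 5.83 err0 13.12
screw dy -0.95 err 4.11 err0 9.16
base dy -0.0 err 3.88 err0 3.88
14.0167 [ 0.54   -0.0613  0.0464] [-3.14e+00  3.00e-03 -4.90e-02] [-15.8   0.4  -0.7] [0.16 2.97 0.04]
```

View pics/last.png

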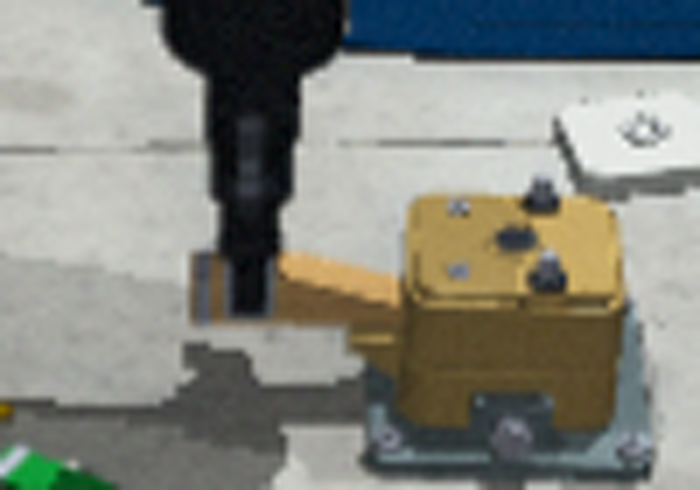

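The wedge sits flat on the ledge with its nose in the slot (lip at (405,290)). The upper half has risen about 1.0 px relative to the fixed base, which is about 3.4 mm. That agrees with roughly 11.5 mm of travel × 0.3. The gap is in range, so I'm handing in.

```bash
python3 -c "
from cell import env
print(env.finish_job())"
```

```text
the job is handed in; nothing more can be done
None
```

The brown wedge is in the flask's slot and still held by the gripper, with the upper half raised about 3.4 mm (by camera shift and wedge travel), and the job was handed in at about 14 s; no verdict was returned.

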